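# Peg home, clip held open on the picture card

## Robot

A 6-joint arm with a two-finger parallel gripper is mounted at the origin on the work surface. World frame = base frame: x ahead of the robot, y to its left, z up, the work surface at z = 0. Lengths are in m, angles in rad, forces in N, time in s.
With the tool pointing down it reaches from about 0.35 to 0.975 m from the base axis. Payload 17.4 kg.
Tool frame: the origin (TCP) lies at the centre of the arm's flange, where the gripper is bolted on; the fingertips stand 173 mm ahead of it and the grasp point (between the pads) lies manip.grasp_offset ahead of it (manip.grasp_offset is the distance from the TCP to the grasp point, in m); z points along the fingers, y is the line along which they close (so a half turn about z gives the same grasp; the last joint's range is limited). The gripper opens to 85 mm and grips with 20 to 120 N. Pads are 22 mm wide; open, the fingers measure 114 mm over their backs; the gripper's body (76 mm by 85 mm) begins 54 mm behind the grasp point. The pads swing forward as they close: fully open they stand 13 mm farther back than shut.
Start: joints at [-1.217, 0.116, 1.442, -0, 1.584, -0.038], TCP at [0.258, -0.624, 0.405] pointing down, gripper open.
Joint ranges: [-2.83, 2.83], [-0.83, 2.19], [0.07, 2.5], [-1.14, 4.28], [0.01, 3], [-2.97, 2.97]. Speed limits (rad/s): [1.89, 1.89, 2.22, 3.14, 3.14, 3.14].

## Interface

Orientations are given as a unit quaternion [x, y, z, w].
In Python, from cell import manip gives the robot as it stands. The module is installed in compiled form; this text tells all that it offers. Calls block until the motion is done:
- manip.reach(position, orientation): joint-space move of the TCP to a pose.
- manip.line_to(position, speed=0.15, frame=None): straight line of the TCP; frame=None keeps the orientation; speed is the mean speed in m/s.
- manip.movej(angles): joint-space move.
- manip.ungrasp() and manip.close(grasp_force=None): open the fingers fully, or close them until they stop; grasp_force is the grip in N (None keeps the last).
- manip.hold(seconds).
- manip.inverse_kinematics(position, orientation): joint angles nearest the present ones, or None.
- manip.get_obs(): the state.
- manip.get_image(name): name is "scene" or "side" or "wrist"; returns the picture (480x640x3 uint8, red, green, blue); there is no depth.
- manip.camera_info(name): a dict with "camera_matrix" (3x3 intrinsics, pixels), "xyz" and "orientation" of the camera in the world. Camera axes: x right, y down, z forward; pixel columns grow to the right and rows downward; lengths in m; the calibration is good to about 2 mm. A picture is of the moment at which its call begins: read the wrist's pose just before it. camera_info takes no time and is no camera call; for the wrist camera it gives the pose at the moment of the call.
A pose or a line that the arm cannot do raises manip.PlanningError and nothing moves.
- manip.sign_off(): hands the job in; it is judged then, once.
The state is a dict: "clock": time; "joint_pos": joint angles; "qd": joint speeds; "joint_torque": joint torques, N m; "tool_pos": TCP position; "tcp_rot": TCP orientation; "ft_force": force on the tool from outside, world axes, zero at the start; "wrist_torque": the same for the moment, N m; "width": opening from 0.0 (shut) to 1.0 (fully open); "grip_force": force on a finger pad.
Only numpy, scipy, OpenCV 4.12 (cv2) and the standard library are available. Lean on these libraries where they do the work, as an engineer would, in place of code of your own. Each camera call takes 0.05 s, during which the arm holds its last target. There are 200 camera calls.

## Task

Get the picture card ready for a loose print: pick up the wooden mallet and with it knock the sprung peg of the card stand fully home, then set the mallet back down on the bench. Then take the spring clip off its rail by squeezing its handles and hold it wide open, upright, around the middle of the card's top edge: one jaw each side, the card's edge well inside the jaws, nothing of the clip touching the card. Finish while holding it squeezed open there, and leave the jar, tin and tape where they are.

Things in the scene. Friction and masses are not known exactly. Their poses are not given: they have to be found in the camera images.
- stand: Fixed wooden card stand: block 35 mm high, 150 mm long (y), from x = -105 to +25 mm. Two bars (each 12 mm thick in x, 150 mm long, tops 55 mm up) hold the card upright between them. Origin: on the bench, under the card's middle; x is the card's normal (peg on the -x side, roughly towards the robot), y runs along the card, z up.
- card: Stiff picture card, 150 mm wide (y), 105 mm high (z), 3 mm thick (x), white with a dark picture on both faces; fixed in the stand. Origin: middle of its lower edge, 35 mm above the bench; axes as the stand.
- card_edge (a point): Middle of the card's top edge, 140 mm above the bench; axes as the stand.
- peg (a joint): Travel of the steel peg, downward, m: 0 = up, 0.014 = fully home at its stop; starts between 0 and 0.005. Sprung and tight in its hole: takes about 3 to 5 N to drive, and stays where it is driven. Must not be pushed by the gripper or the clip.
- peg_top (a point): Centre of the top of the peg's round cap, 22 mm across and 6 mm thick, 75 mm from the card's plane on the stand's -x side. 55 mm above the bench at joint value 0, 41 mm when home (6 mm above the block).
- mallet: Wooden mallet, loose, 0.2 to 0.33 kg, standing on a striking face. Head 50 (x) x 46 (y) x 70 mm (z); handle 20 mm wide (y), 24 mm high, level, its centre line 35 mm above the bench, running from the head along the mallet's -x to 174 mm from the origin. Origin: centre of the lower striking face; z up.
- mallet_grip (a point): Point on the handle's centre line 48 mm from the head's centre (23 mm from the head's side) and 35 mm above the lower striking face: a good place to grip, fingers either side in y.
- rail: Fixed clip rail: foot 70 x 160 x 18 mm carrying an upright board 4 mm thick (x), 150 mm long (y), top edge 90 mm above the bench. Origin on the bench under the board's middle, z up.
- clip: Steel spring clip, 80 g, loose, 26 mm wide along its hinge, upright; at the start it bites the rail's top edge. Origin: centre of its 10 mm thick pivot, 5 mm above the rail's edge. y = hinge axis, along the rail; x = across the jaws; z up. Each handle ends in a 10 mm roll along y, 33 mm above the origin; 50 mm (x) over both rolls. Jaw ends 34 mm below the origin.
- jaw_a (a joint): Opening angle of one jaw (both move alike), rad: 0 = biting the 4 mm rail, 0.37 = fully open at its stop, jaw gap about 27 mm. Grows as the handles are squeezed: about 4 N per handle at first, 6 N at the stop, where it is 24 mm over the rolls, which are then 38 mm above the clip's origin, the jaw ends 31 mm below.
- jaw_a_tip (a point): Inner lower end of the jaw on the clip's +x side.
- jaw_b_tip (a point): Inner lower end of the jaw on the clip's -x side.
- jar: Bystander: lidded glass jar, 60 mm across, 85 mm high; origin under its centre.
- tin: Bystander: tin, 68 mm across, 100 mm high; origin under its centre.
- tape: Bystander: roll of paper tape, 80 mm across, 25 mm high, lying flat; origin under its centre.

How it is judged:
By the outcome, as a careful person would: the job done as asked, in the order asked, and still so for the second after the job is handed in, while the arm keeps its last pose, push and grip.
It also fails if it takes over 64 s, if anything falls off the work surface, if the arm or the gripper's body presses on something with over 40 N, if the wrist force passes 120 N, or if a joint passes its speed limit or range.

## Working session

There is one attempt and no reset: what is moved stays moved. The work goes in short steps, each a Python script; the robot and the scene stay as the last script left them, time stands still between calls to the robot, and variables do not carry over. Pictures are saved under pics/ and viewed, at most 10 in all, crops included, and the job is handed in when it is done.

```bash
mkdir -p pics
cat > h.py <<'E'
import numpy as np, cv2
from cell import manip
from scipy.spatial.transform import Rotation as R
def shot(n,f):
    im=manip.get_image(n); ci=manip.camera_info(n)
    cv2.imwrite('pics/'+f,cv2.cvtColor(im,cv2.COLOR_RGB2BGR)); return im,ci
def ray(ci,u,v):
    K=np.array(ci['camera_matrix']); d=np.linalg.inv(K)@[u,v,1]
    return np.array(ci['xyz']),R.from_quat(ci['orientation']).apply(d)
def onz(ci,u,v,z):
    o,d=ray(ci,u,v); return o+d*(z-o[2])/d[2]
def proj(ci,p):
    K=np.array(ci['camera_matrix']); q=R.from_quat(ci['orientation']).inv().apply(np.array(p)-ci['xyz']); q=K@q; return q[:2]/q[2]
def tri(c1,p1,c2,p2):
    o1,d1=ray(c1,*p1);o2,d2=ray(c2,*p2)
    s=np.linalg.lstsq(np.c_[d1,-d2],o2-o1,rcond=None)[0]
    a,b=o1+d1*s[0],o2+d2*s[1]; return (a+b)/2,np.linalg.norm(a-b)
E
python3 - <<'E'
from h import *
for n in('scene','side','wrist'):
    im,ci=shot(n,n+'0.png'); print(n,ci)
a=[cv2.imread(f'pics/{n}0.png') for n in('scene','side','wrist')]
print(manip.get_obs(),manip.grasp_offset)
E
```

```text
scene {'camera_matrix': array([[448.95374299,   0.        , 323.49997364],
       [  0.        , 448.95374299, 240.8115133 ],
       [  0.        ,   0.        ,   1.        ]]), 'xyz': array([0.91875518, 0.65735535, 0.58860668]), 'orientation': array([ 0.22529541,  0.85512705, -0.45300406, -0.11307978])}
side {'camera_matrix': array([[506.26822727,   0.        , 313.40240958],
       [  0.        , 506.26822727, 244.07572709],
       [  0.        ,   0.        ,   1.        ]]), 'xyz': array([0.01589433, 0.72258259, 0.8781929 ]), 'orientation': array([-0.28155187,  0.86141837, -0.39827715,  0.14164124])}
wrist {'camera_matrix': array([[359.44898521,   0.        , 328.18464564],
       [  0.        , 359.44898521, 244.16402395],
       [  0.        ,   0.        ,   1.        ]]), 'xyz': array([ 0.32264114, -0.59536083,  0.3744084 ]), 'orientation': array([ 0.82294151, -0.5504962 , -0.07838215,  0.1165223 ])}
{'clock': 0.15, 'joint_pos': array([-1.21681038e+00,  1.16392810e-01,  1.44210387e+00, -3.26372650e-06,
        1.58401950e+00, -3.78000351e-02]), 'qd': array([-2.39939820e-03, -1.01142522e-03,  7.71986642e-04, -6.57607734e-04,
        1.50622226e-03,  8.17037650e-05]), 'joint_torque': array([ 3.56091186e-03, -7.32505703e+01, -6.32849479e+01,  2.28748331e-04,
        4.94787062e-03,  1.02667187e-05]), 'tool_pos': array([ 0.25773791, -0.62387071,  0.40412515]), 'tcp_rot': array([ 9.80874146e-01,  1.94642485e-01, -7.43094580e-05, -4.55749555e-04]), 'ft_force': array([-0.06217677, -0.87862494, -0.18440957]), 'wrist_torque': array([-0.02178422, -0.04195865, -0.03149706]), 'grip_force': 0.0, 'width': 1.001921290212184} 0.1547
```

View pics/scene0.png

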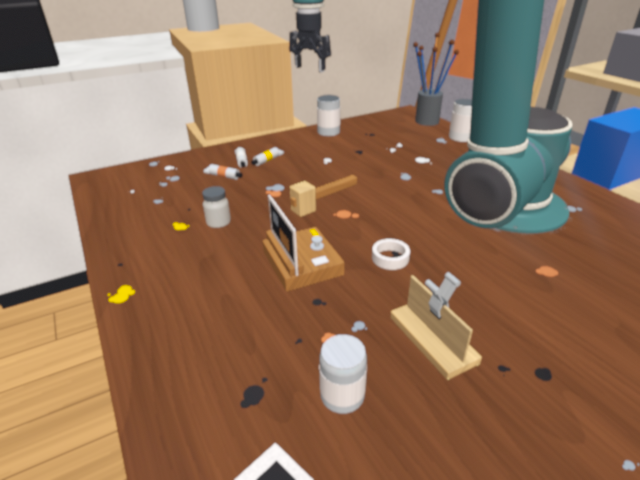

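View pics/side0.png

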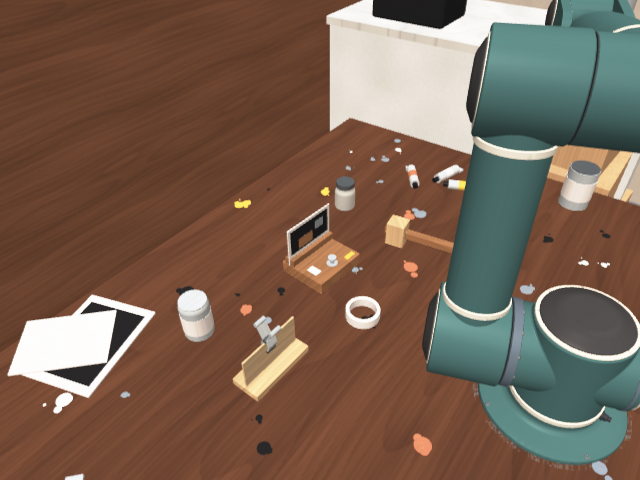

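The scene and side views show the mallet head at scene (302,189) / side (397,222), the peg at (317,240) / (332,258), the card's top edge from (268,200) to (297,268), and the clip at (442,290) / (266,333). The tape, tin and jar stand around them.

Run:
```python
from h import *
s=manip.camera_info('scene');d=manip.camera_info('side')
P={'head':((302,188),(398,221)),'peg':((317,240),(332,258)),'clip':((440,293),(267,337)),'railtopA':((411,279),(295,319)),'railtopB':((467,356),(246,361)),
'cardA':((269,200),(329,207)),'cardB':((297,270),(289,240))}
for k,(a,b) in P.items(): p,e=tri(s,a,d,b); print(k,p.round(3),round(e,4))
print('hend',onz(s,354,180,.035),'tape',onz(s,391,246,.025),'jar/tin',onz(s,343,400,0),onz(s,217,222,0))
```

```text
head [ 0.482 -0.247  0.066] 0.0022
peg [ 0.55  -0.043  0.05 ] 0.0004
clip [0.487 0.266 0.103] 0.0078
railtopA [0.484 0.187 0.079] 0.0009
railtopB [0.501 0.335 0.057] 0.036
cardA [ 0.618 -0.126  0.127] 0.0
cardB [0.641 0.022 0.077] 0.0494
hend [ 0.31350911 -0.26771946  0.035     ] tape [0.40381938 0.02547924 0.025     ] jar/tin [0.68864337 0.29374477 0.        ] [ 0.69274938 -0.30338709  0.        ]
```

Run:
```python
from h import *
import json,pickle
out={}
for k,p in {'clip':(.42,.26,.42),'stand':(.50,-.05,.45),'mallet':(.40,-.25,.40)}.items():
    manip.reach(p,[1,0,0,0]); manip.hold(.15)
    im,ci=shot('wrist',f'w_{k}.png'); out[k]=(im,ci)
    if k=='clip':print(R.from_quat(ci['orientation']).as_matrix().round(3),ci['xyz'],manip.get_obs()['tool_pos'])
pickle.dump(out,open('w.pkl','wb')); print(manip.get_obs()['clock'])
cv2.imwrite('pics/m1.png',cv2.resize(np.hstack([cv2.imread('pics/w_%s.png'%k)[:,:] for k in('mallet','stand')]),(800,300),interpolation=cv2.INTER_AREA))
```

```text
[[-0.001 -0.961 -0.278]
 [-1.     0.001  0.   ]
 [ 0.     0.278 -0.961]] [0.49044258 0.26125308 0.39023258] [0.42016757 0.25978642 0.41999654]
6.0417
```

View pics/w_stand.png

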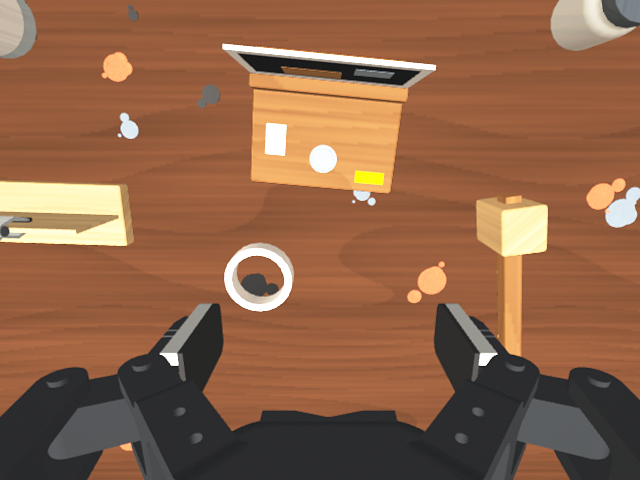

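View pics/w_mallet.png

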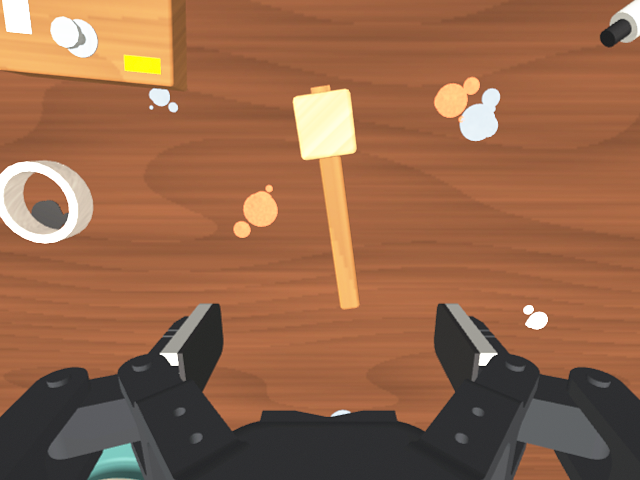

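View pics/w_clip.png

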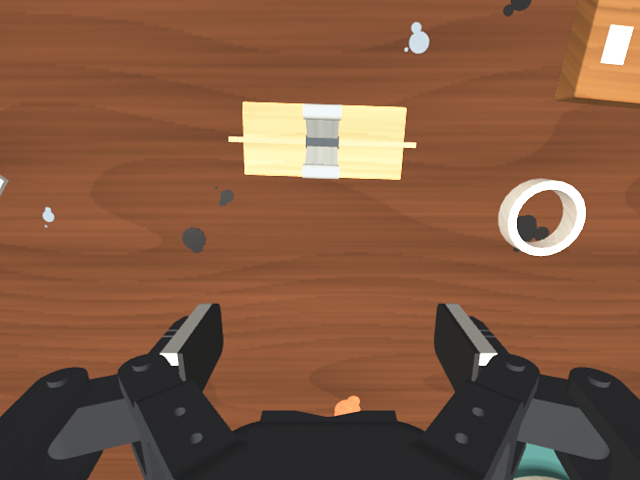

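The stand view shows the peg cap at (323,158) and the card's top edge from (224,46) to (435,68). In the mallet view the head's top face has corners near (293,97), (350,89), (356,153) and (303,160), and the handle ends at (349,307). In the clip view the rolls are at (322,111) and (320,172), with the rail running from (229,139) to (416,145).

Run:
```python
from h import *
import pickle
W=pickle.load(open('w.pkl','rb'))
c=W['mallet'][1]
cs=np.array([onz(c,*p,.07) for p in((293,97),(350,89),(356,153),(303,160))])
hc=cs.mean(0); he=onz(c,349,307,.047); hj=onz(c,331,160,.047)
print('head',hc.round(4),'end',he.round(4),'dist',np.linalg.norm((hc-he)[:2]),'yaw',np.degrees(np.arctan2(*(hc-he)[1::-1])),'j-e',np.degrees(np.arctan2(*(hj-he)[1::-1])))
c=W['stand'][1]; im=W['stand'][0].astype(int)
for z in(.05,.055):print('peg',onz(c,323,158,z).round(4))
# white card top line: first white pixel down each column
m=(im.min(2)>190)
u=np.arange(230,430,4); v=[np.argmax(m[30:90,x])+30 for x in u]
P=np.array([onz(c,a,b,.14)[:2] for a,b in zip(u,v)])
k=np.polyfit(P[:,1],P[:,0],1); r=P[:,0]-np.polyval(k,P[:,1]); print('res',np.abs(r).max())
yaw=np.arctan2(-k[0],1); print('card yaw',np.degrees(yaw))
A=onz(c,223,46,.14);B=onz(c,436,67,.14); mid=(A+B)/2; n=np.array([np.cos(yaw),np.sin(yaw)])
print('len',np.linalg.norm(A-B),'mid back edge',mid,'center',mid[:2]-.0015*n,'peg from card',mid[:2]-.0765*n)
# mallet view peg
print('peg2',onz(W['mallet'][1],65,32,.05).round(4),onz(W['mallet'][1],65,32,.055).round(4))
c=W['clip'][1]
a=onz(c,322,111,.131);b=onz(c,320,172,.131);print('rolls',a,b,(a+b)/2)
A=onz(c,229,139,.09);B=onz(c,416,145,.09);print('rail',A,B,(A+B)/2,np.linalg.norm(A-B),'yaw',np.degrees(np.arctan2(-(A-B)[0],(A-B)[1])))
cv2.imwrite('pics/crop.png',np.hstack([cv2.resize(cv2.imread('pics/w_clip.png')[80:200,220:430],(800,457),interpolation=cv2.INTER_NEAREST)]))
```

```text
head [ 0.4822 -0.2455  0.07  ] end [ 0.3129 -0.2684  0.047 ] dist 0.17086315051357184 yaw 7.706794793606012 j-e 7.3653993069108585
peg [ 0.5531 -0.0423  0.05  ]
peg [ 0.5533 -0.0424  0.055 ]
res 0.00033851897499959094
card yaw -5.064821229121741
len 0.15077834951856772 mid back edge [ 0.62686663 -0.04891305  0.14      ] center [ 0.62537248 -0.04878063] peg from card [ 0.55066532 -0.04215942]
peg2 [ 0.5531 -0.0388  0.05  ] [ 0.5518 -0.0421  0.055 ]
rolls [0.50938836 0.26541228 0.131     ] [0.46869326 0.26705379 0.131     ] [0.48904081 0.26623304 0.131     ]
rail [0.491331   0.34073763 0.09      ] [0.48659188 0.19051648 0.09      ] [0.48896144 0.26562706 0.09      ] 0.15029588094552437 yaw -1.806946216387319
```

```bash
cat >> h.py <<'E'
G=manip.grasp_offset
def yq(deg): a=np.radians(deg)/2; return np.array([np.cos(a),np.sin(a),0,0])
def n2(deg): a=np.radians(deg); return np.array([np.cos(a),np.sin(a)])
E
python3 - <<'E'
from h import *
h=np.array([.4825,-.2455]); g=h-.048*n2(7.6); q=yq(7.6)
manip.reach([*g,.30],q)
manip.line_to([*g,.035+G],.15)
print(manip.get_obs()['ft_force'])
manip.close(100)
o=manip.get_obs(); print(o['width'],o['grip_force'],o['tool_pos'],g,o['ft_force'])
manip.line_to([*g,.31],.15)
peg=np.array([.552,-.0422]); t=peg-.048*n2(-5.1)
manip.line_to([*t,.31],.2,yq(-5.1)); 
manip.line_to([*t,.055+.035+.025+G],.15); manip.hold(.3)
o=manip.get_obs(); print(o['ft_force'],o['wrist_torque'],o['clock'])
a,_=shot('scene','s1.png'); b,_=shot('side','d1.png')
cv2.imwrite('pics/c1.png',np.hstack([cv2.resize(cv2.imread(f)[y:y+150,x:x+130],(390,450)) for f,x,y in(('pics/s1.png',250,150),('pics/d1.png',270,170))]))
E
```

```text
[ 0.0076009  -0.39873766  1.13267646]
0.2176145168658694 97.53262996673584 [ 0.43502291 -0.25189465  0.19005795] [ 0.43492165 -0.25184831] [-1.47646845  1.15911013  5.1466108 ]
[ 0.09893345 -0.28552791 -2.47349795] [ 0.04433532  0.08837529 -0.02538525] 10.9833
```

View pics/c1.png

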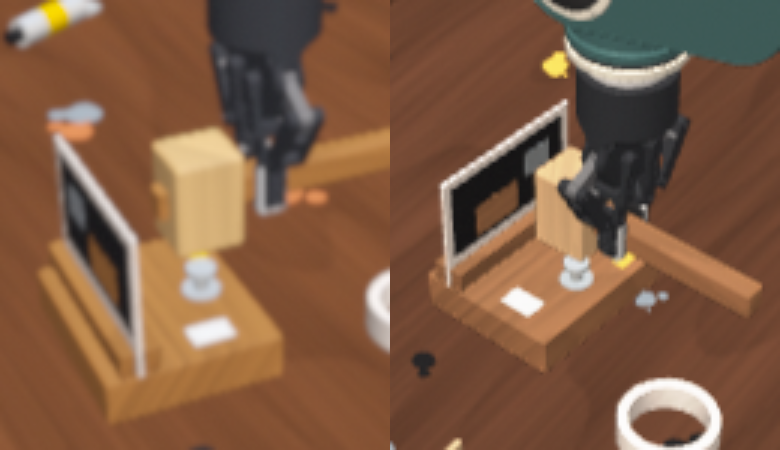

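The mallet is held level with its head squarely over the peg and clear of the card. Next I drive the peg in small steps and watch the force.

Run:
```python
from h import *
t=manip.get_obs()['tool_pos']; f0=manip.get_obs()['ft_force'][2]
z=.055+.035+G+.006; manip.line_to([t[0],t[1],z],.1)
while z>.068+G:
    z-=.0015; manip.line_to([t[0],t[1],z],.03)
    o=manip.get_obs(); f=o['ft_force'][2]-f0; print(round((o['tool_pos'][2]-G-.035)*1000,1),round(f,1))
    if f>22: break
manip.hold(.3);o=manip.get_obs(); print(round((o['tool_pos'][2]-G-.035)*1000,1),o['ft_force']-[0,0,f0],o['wrist_torque'],o['clock'])
```

```text
59.8 0.1
58.0 0.4
56.4 0.5
55.0 1.3
53.5 2.4
51.9 2.2
50.4 1.7
48.9 1.8
47.4 1.9
45.9 1.4
44.4 1.9
42.9 1.7
41.4 2.8
41.1 18.0
40.7 31.2
40.7 [-17.8529878    2.19122102  32.07392006] [ 0.20058964  2.1644273  -0.00356243] 15.475
```

Run:
```python
from h import *
t=manip.get_obs()['tool_pos'].copy()
manip.line_to([t[0],t[1],.31],.15)
h=np.array([.4825,-.2455]); g=h-.048*n2(7.6); q=yq(7.6)
manip.line_to([*g,.31],.2,q); manip.line_to([*g,.040+G],.15); manip.hold(.2)
f0=manip.get_obs()['ft_force'][2]; z=.040+G
while z>.032+G:
    z-=.001; manip.line_to([*g,z],.03); o=manip.get_obs(); f=o['ft_force'][2]-f0; print(round((o['tool_pos'][2]-G)*1000,1),round(f,1))
    if f>3: break
manip.ungrasp(); 
manip.line_to([*g,.34],.2); 
a,_=shot('scene','s2.png'); shot('side','d2.png')
manip.line_to([.42,-.17,.42],.3,yq(0)); im,ci=shot('wrist','w2.png')
print(manip.get_obs()['clock'],ci)
cv2.imwrite('pics/c2.png',np.hstack([cv2.resize(cv2.imread(f)[y:y+150,x:x+200],(400,300)) for f,x,y in(('pics/s2.png',220,150),('pics/d2.png',270,170))]))
w=cv2.resize(cv2.imread('pics/w2.png'),(400,300)); c=cv2.imread('pics/c2.png'); cv2.imwrite('pics/c2.png',np.vstack([c,np.hstack([w,w*0])]))
```

```text
39.1 0.4
37.9 -0.6
36.9 0.9
35.9 -0.2
35.4 7.0
22.05 {'camera_matrix': array([[359.44898521,   0.        , 328.18464564],
       [  0.        , 359.44898521, 244.16402395],
       [  0.        ,   0.        ,   1.        ]]), 'xyz': array([ 0.49028947, -0.16857908,  0.38904604]), 'orientation': array([ 0.70019818, -0.69987859, -0.09984778,  0.09961368])}
```

View pics/c2.png

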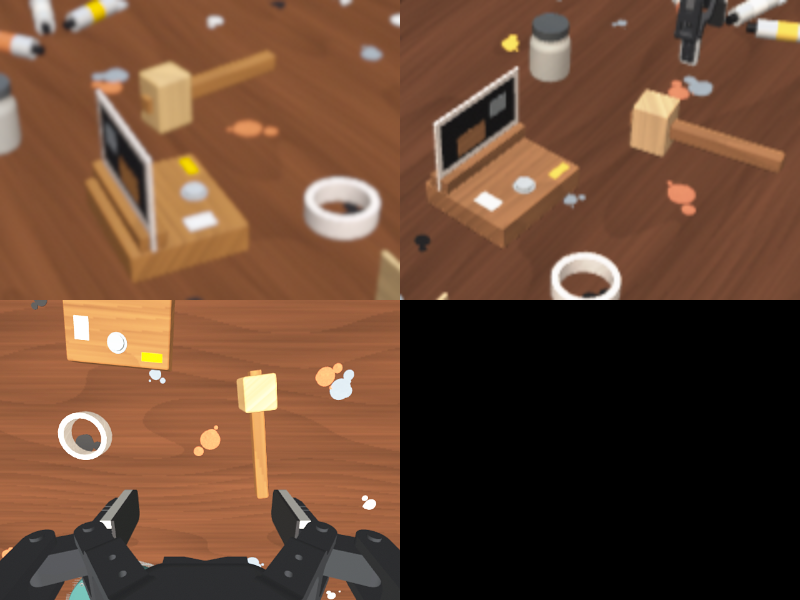

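The peg cap now sits low on the block, so it is home. The mallet stands upright on its face at the old spot. Now the clip.

Run:
```python
from h import *
c=[.489,.266]; q=yq(90-1.8)
manip.reach([*c,.132+G+.08],q)
manip.line_to([*c,.132+G],.12); print(manip.get_obs()['ft_force'],manip.get_obs()['tool_pos'])
manip.close(30); manip.hold(.2)
o=manip.get_obs(); print(o['width'],o['width']*85,o['grip_force'],o['ft_force'])
manip.line_to([*c,.132+G+.09],.1); manip.hold(.2)
o=manip.get_obs(); print(o['width']*85,o['grip_force'],o['ft_force'],o['clock'],o['joint_pos'].round(2))
shot('scene','s3.png'); shot('side','d3.png'); shot('wrist','w3.png')
s=manip.camera_info('scene');d=manip.camera_info('side'); p=[*c,.132+.09-.03]
L=[]
for f,i in(('s3',s),('d3',d)):
    u,v=proj(i,p).astype(int); print(f,u,v); L.append(cv2.resize(cv2.imread(f'pics/{f}.png')[v-50:v+50,u-50:u+50],(400,400),interpolation=cv2.INTER_CUBIC))
cv2.imwrite('pics/c3.png',np.hstack(L))
```

```text
[0.40502542 0.72461752 0.49052691] [0.48919341 0.26600314 0.28747401]
0.253076802556177 21.511528217275043 29.64456617832184 [ 0.0579492   0.03324113 10.66207189]
21.23569843103719 29.357714653015137 [-0.20778359 -0.07754569 -0.59443158] 26.55 [ 0.45 -0.13  1.74 -0.    1.54  0.48]
s3 448 250
d3 263 303
```

View pics/c3.png

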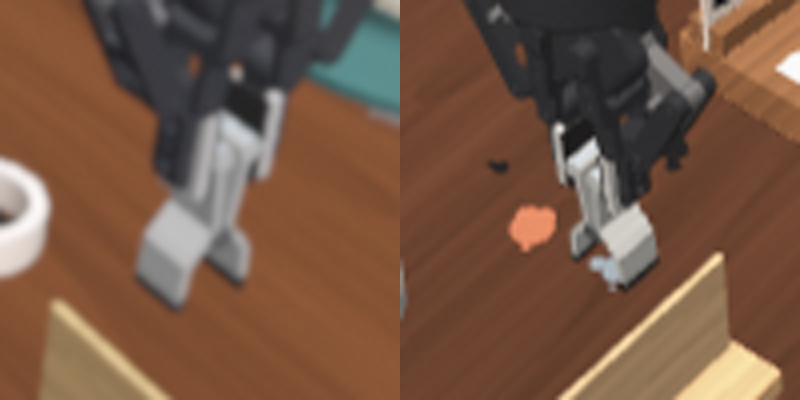

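The clip is off the rail, upright and held wide open. I check its height and centring from the visible jaw corners, then carry it over the card.

Run:
```python
from h import *
s=manip.camera_info('scene');d=manip.camera_info('side')
for i,u,v,y in((s,443.5,276.5,.279),(s,432.2,268.7,.253),(d,269.2,325.5,.279),(d,277.5,318.5,.253)):
    o,r=ray(i,u,v); print((o+r*(y-o[1])/r[1]).round(4))
print('expected jaw end z',.132+.09-.037-.031)
cc=np.array([.6252,-.0487]); q=yq(90-5.1)
manip.line_to([*cc,.140+.075+.037+G],.25,q); manip.hold(.3)
im,ci=shot('wrist','w4.png'); o=manip.get_obs(); print(o['tool_pos'],o['clock'],o['joint_pos'].round(2)); shot('scene','s4.png'); shot('side','d4.png')
L=[]
for f,i in(('s4',s),('d4',d)):
    u,v=proj(i,[*cc,.16]).astype(int); print(f,u,v); L.append(cv2.resize(cv2.imread(f'pics/{f}.png')[v-50:v+50,u-50:u+50],(400,400),interpolation=cv2.INTER_CUBIC))
cv2.imwrite('pics/c4.png',np.hstack(L))
```

```text
[0.5038 0.279  0.1571]
[0.5032 0.253  0.1544]
[0.4675 0.279  0.1569]
[0.4695 0.253  0.1513]
expected jaw end z 0.154
[ 0.62511966 -0.04836731  0.40674455] 28.575 [-0.12  0.01  1.55  0.    1.58 -0.03]
s4 280 202
d4 308 210
```

View pics/c4.png

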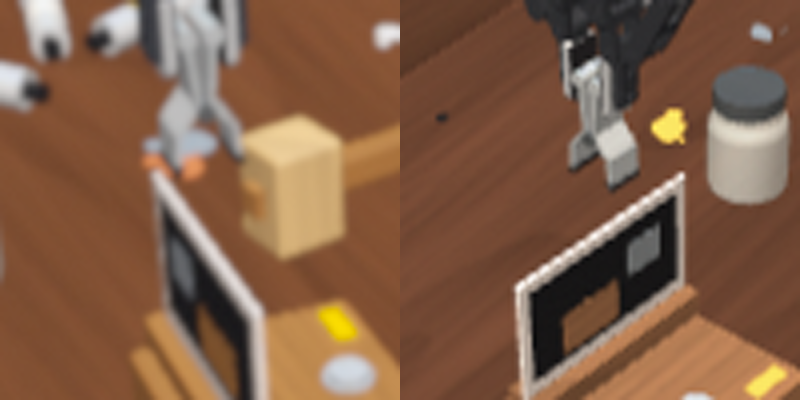

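The clip hovers upright about 45 mm above the card's top-edge middle with one jaw each side (scene crop: jaws at (170,165) and (235,155), card corner at (158,178)). I lower it to just above the edge for a close look along the card.

Run:
```python
from h import *
s=manip.camera_info('scene');d=manip.camera_info('side')
cc=np.array([.6252,-.0487])
manip.line_to([*cc,.140+.036+.037+G],.1); manip.hold(.4)
o=manip.get_obs(); print(o['tool_pos']); w=manip.camera_info('wrist')
for n,f in(('wrist','w5'),('scene','s5'),('side','d5')): shot(n,f+'.png')
L=[]
for f,i,h,S in(('w5',w,75,600),('s5',s,30,300),('d5',d,30,300)):
    u,v=proj(i,[*cc,.15]).astype(int); v=min(v,479-h); print(f,u-h,v-h,S/2/h); L.append(cv2.resize(cv2.imread(f'pics/{f}.png')[v-h:v+h,u-h:u+h],(S,S),interpolation=cv2.INTER_CUBIC))
cv2.imwrite('pics/c5.png',cv2.resize(np.hstack([L[0],np.vstack(L[1:])]),(800,533)))
```

```text
[ 0.62520091 -0.04871058  0.36801166]
w5 253 199 4.0
s5 250 177 5.0
d5 278 183 5.0
```

View pics/c5.png

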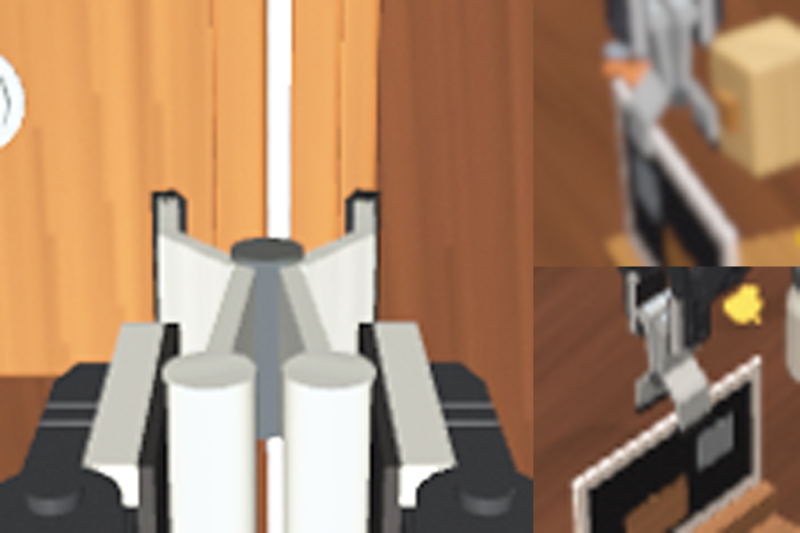

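The look along the card shows the jaws' inner faces at x≈185 and 347, so their centre is 266. The card's edge is centred at about 279. The clip must therefore shift about 2 mm along +x; it is upright.

Run:
```python
from h import *
def edge(tag):
    im,_=shot('wrist',tag); im=im.astype(int)
    for v in(235,250,258):
        m=np.where(im[v,312:345].min(1)>200)[0]+312; print(tag,v,m.min(),m.max(),m.mean())
    return im
cc=np.array([.6252,-.0487]); im=edge('w6.png'); f0=manip.get_obs()['ft_force']
cc=cc+.002*n2(-5.1); z=.140+.037+G
manip.line_to([*cc,z+.036],.03); manip.hold(.3); edge('w7.png')
manip.line_to([*cc,z+.015],.04); manip.hold(.5); edge('w8.png')
o=manip.get_obs(); print(o['tool_pos'],o['ft_force']-f0,o['width']*85,o['grip_force'],o['clock'])
# jaw pixel profile
im=cv2.imread('pics/w8.png')
for v in(255,260,265): print(v,im[v,290:365:1].min(1).tolist())
```

```text
w6.png 235 329 334 331.5
w6.png 250 329 334 331.5
w6.png 258 329 333 331.0
w7.png 235 325 330 327.5
w7.png 250 325 330 327.5
w7.png 258 325 330 327.5
w8.png 235 325 331 328.0
w8.png 250 325 330 327.5
w8.png 258 325 331 328.0
[ 0.62717761 -0.04887186  0.34669473] [0.56391178 0.31556491 2.21066699] 21.063490111210488 29.36855524778366 31.6417
255 [93, 96, 95, 94, 93, 75, 47, 106, 137, 111, 131, 153, 148, 56, 57, 75, 97, 99, 94, 82, 89, 96, 98, 98, 99, 100, 99, 102, 101, 102, 103, 105, 98, 87, 148, 254, 255, 255, 255, 255, 255, 200, 70, 93, 99, 98, 98, 100, 101, 101, 101, 102, 104, 102, 102, 98, 88, 83, 105, 92, 61, 40, 103, 177, 172, 127, 150, 155, 98, 39, 57, 63, 63, 64, 62]
260 [93, 95, 95, 94, 97, 86, 42, 126, 192, 187, 186, 188, 173, 108, 49, 75, 98, 98, 100, 96, 86, 94, 98, 98, 99, 100, 100, 101, 100, 101, 102, 104, 101, 84, 147, 254, 255, 255, 255, 255, 255, 203, 70, 93, 99, 98, 99, 99, 100, 101, 100, 102, 104, 104, 101, 95, 86, 82, 103, 94, 66, 51, 118, 191, 186, 185, 186, 181, 132, 38, 56, 62, 64, 63, 63]
265 [95, 96, 94, 93, 98, 86, 50, 149, 221, 198, 184, 180, 182, 183, 180, 158, 137, 115, 101, 90, 79, 94, 97, 98, 99, 100, 99, 102, 101, 102, 103, 103, 99, 90, 95, 234, 255, 255, 255, 255, 255, 175, 76, 94, 98, 98, 99, 100, 101, 102, 101, 101, 103, 102, 100, 92, 80, 82, 123, 141, 163, 186, 184, 181, 183, 190, 202, 211, 148, 35, 57, 60, 63, 64, 63]
```

Run:
```python
from h import *
F=[]
for _ in range(8): manip.hold(.1); F.append(manip.get_obs()['ft_force'])
print(np.mean(F,0),np.std(F,0))
s=manip.camera_info('scene'); d=manip.camera_info('side')
for n in('scene','side'):
    im,ci=shot(n,n+'_f.png'); 
for f,r in((manip.sign_off,None),): print(f() if abs(np.mean(F,0)[2])<2 else 'check')
```

```text
[ 0.02476573  0.02834585 -0.83015685] [0.32034394 0.28442185 0.57261526]
the job is handed in; nothing more can be done
None
```

The job is handed in: the mallet drove the peg to its stop and is back standing on the bench. The clip is held squeezed open around the middle of the card's top edge, with the edge about 16 mm inside the jaws. It is centred to within a pixel in the wrist view, and the wrist shows no contact force. I never touched the jar, tin or tape.

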